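# Unlock a rheometer drive plate and turn it by hand to check that it runs freely

### The arm

A 6-joint arm with a two-finger parallel gripper is mounted at the origin on the work surface. World frame = base frame: x ahead of the robot, y to its left, z up, the work surface at z = 0. Lengths are in mm, angles in degrees, forces in N, time in s.
With the tool pointing down it reaches from about 375 to 975 mm from the base axis. Payload 3.8 kg.
Tool frame: the origin (TCP) lies at the very end of the fingers, on their centre line; the grasp point (between the pads) lies 19 mm behind it; z points along the fingers, y is the direction in which the jaws open and shut (so a half turn about z gives the same grasp; the last joint's range is limited). The gripper opens to 85 mm and grips with 20 to 120 N. Pads are 22 mm wide; open, the fingers measure 114 mm over their backs; the gripper's body (76 mm by 85 mm) begins 54 mm behind the grasp point. The pads swing forward as they close: fully open they stand 13 mm farther back than shut.
Start: joints at [74.548, 15.12, 91.902, -0, 72.978, -2.114], TCP at [155.722, 656.787, 231.28] pointing down, gripper open.
Joint ranges: [-150.88, 150.88], [-54.13, 125.18], [17.81, 147.31], [-75.09, 255.09], [0, 152.58], [-146.25, 146.25]. Speed limits (degrees/s): [147.25, 147.25, 180, 180, 180, 180].

### API

Orientations are given as [roll, pitch, yaw] about the fixed x, y, z axes, in that order (R = Rz(yaw) Ry(pitch) Rx(roll)).
In Python, from workcell import manip, viewer, job gives the robot as it stands. The module is installed in compiled form; this text tells all that it offers.
- The arm moves only by the tool servo_tool, never from a script. Its argument "commands" is a list that holds one entry, the list of rows, each a list of 6 numbers: the shift along the tool's x, y, z scaled (see below), then the turn, a rotation vector about the tool's x, y, z scaled (see below). In form: [[[dx, dy, dz, wx, wy, wz], ...]]. A call has 1 to 20 rows; each row is the pose to reach, as a shift and turn from the pose commanded when the call began, along the tool's axes at that moment, turning the shorter way round; what a row does not reach only later rows make up. The controller multiplies each number of a shift by 50 cm and each number of a turn by pi rad. A row lasts 1/8 s, in which the tool goes at most 62.5 mm and 10.7 degrees, less where a joint would pass 70% of its speed; a pose out of reach is approached as far as the arm can. A call with a number of a shift or a turn outside -1 to 1 is refused whole. A call with a gripper value outside its range is refused whole. "fingers" is the finger opening in mm, from 0 to 85.4, set as the call begins (left out, the last holds). The fingers move at their own pace and stop on an object; "grip_force" is the grip in N (left out, the last holds). Time passes only in rows, so rows that repeat a pose let the fingers close. It gives the time, the measured TCP pose, the force and the opening at its end, in the units of the state.
- manip.read_state(): the state, without advancing time (a new reading comes with each control period).
- viewer.capture(name): name is "side" or "top" or "wrist"; returns a dict with "frame" (400x640x3 uint8, red, green, blue), "fx", "fy", "cx", "cy" (pixels), "dist" ([k1, k2, p1, p2, k3] as OpenCV has them; the pictures are not rectified), "R" (3x3) and "t" (3): a world point X has camera coordinates R X + t; the wrist camera has in their place "hand_eye" (4x4, takes a point from camera to tool coordinates, whose origin is the TCP and whose axes are the flange's). Camera axes: x right, y down, z forward; pixel columns grow to the right and rows downward; lengths in mm; the calibration is good to about 2 mm. A picture is of the moment at which its call begins: read the wrist's pose just before it. There is no depth.
- job.finish_job(): hands the job in, once; it reports no verdict.
The state is a dict: "time": time; "qpos": joint angles; "qvel": joint speeds; "joint_torque": joint torques, N m; "eef_pos": TCP position; "eef_rot": TCP orientation; "contact_force": force on the tool from outside, world axes, zero at the start; "ft_torque": the same for the moment, N m; "gripper_width": finger opening in mm.
Only numpy, scipy, OpenCV 4.12 (cv2) and the standard library are available. Lean on these libraries where they do the work, as an engineer would, in place of code of your own. Each camera call takes 0.05 s, during which the arm holds its last target.

### The job

Pull the locking pin up out of the round drive plate and park it fully home in the empty hole of the square boss on the same unit. Then turn the plate by hand at least one whole turn, either way, by pressing a fingertip lightly on its flat top and carrying it round, to check that it runs freely. Never push on the unit or its plate with more than 15 N (a delicate load cell sits under the plate), and leave everything else where it is.

Things in the scene. Friction and masses are not known exactly. Their poses are not given: they have to be found in the camera images.
- drive: Grey drive unit fixed on the bench, flat deck 60 mm above the bench. Origin on the bench under the plate's axis; the housing spans -100 to 100 mm in its x, -170 to 100 mm in its y. On it a round flat steel plate, 160 mm across, 10 mm thick, turns about the upright axis with a small drag (0.09 N m) and stops at once when let go. More than 15 N pushed anywhere on the unit spoils it
- axis (a point): point on the plate's turning axis at deck height (60 mm above the bench). The plate's height setting differs from run to run and is not measured: its level, smooth top lies anywhere from 80 to 100 mm above the bench and has to be found by touch. It rests on a springy load cell and gives 1 mm per 12 N pressed on it. Inside 55 mm radius its top is unbroken
- park_mouth (a point): centre of the mouth of the park hole, on top of an aluminium boss 36 x 36 mm that stands 20 mm above the deck, 125 mm from the plate's axis towards the unit's -y; the mouth is 80 mm above the bench; the hole is 11 mm wide, 34 mm deep, vertical
- pin: locking pin, upright through the plate's hole (14 mm wide, 66 mm from the axis, unit's +y side) into a socket in the deck, so the plate cannot turn. Origin at the centre of its foot, z along it; shaft 9 mm thick, 58 mm long, tapered foot; then a black round grip 18 mm thick, 58 to 94 mm above the foot. 60 g. Foot 46 mm above the bench at the start and when fully parked; raise it 56 mm to clear the plate
- plate (a joint): angle of the plate in rad, 0 at the start, growing anticlockwise seen from above, counting on over whole turns
- cone: steel measuring cone, 45 mm disc with a 58 mm high stem, standing on the drive unit's deck; leave it
- ring: flat aluminium ring 44 mm wide, 8 mm high, lying on the deck; leave it
- jar: sample jar 60 mm wide, 70 mm high on the bench; leave it
- dish: white bowl 90 mm wide, 30 mm high on the bench; leave it
- driver: screwdriver on the bench; leave it
- wrench: wrench on the bench; leave it
- solvent: bottle 70 mm wide, 170 mm high on the bench; leave it

How it is judged (in metres and radians):
On the way, in this order (a step that is already met when the one before it is completed fails the run):
1. the pin stands fully home in the park hole, let go (horizontal distance between pin and park_mouth below 0.004 m and z of pin in the frame of park_mouth below -0.028 m and angle between pin's own z axis and vertical below 0.2 rad and contact force between the fingers and pin below 0.2 N), for 0.2 s.
2. the plate has been turned at least one whole turn, either way ((value of joint plate above 6.28 rad or value of joint plate below -6.28 rad)), for 0.1 s.
At the end, for the whole second after the job is handed in: The pin stands upright (within 0.2 rad) in the park hole, within 4 mm of its centre, its foot at least 28 mm below the mouth, let go and at rest; the plate has been turned at least one whole turn (6.28 rad, either way) since the start and is at rest (all of step 1 and (value of joint plate above 6.28 rad or value of joint plate below -6.28 rad) and velocity of joint plate between -0.05 and 0.05 rad/s and linear speed of pin below 0.02 m/s); the robot touches nothing.
It fails at once if the robot pushes on the drive unit or its plate with more than 15 N (contact force between any of the fingers, the arm and drive above 15 N).
It fails at once if the parked or locking pin is driven into the unit with more than 25 N (contact force between pin and drive above 25 N).
It fails at once if another thing on the bench or the deck is moved by more than 25 mm (distance of any of cone, ring, jar, dish, driver, wrench, solvent from where it was at the start of the episode above 0.025 m).
It also fails if it takes over 72 s, if anything falls off the work surface, if the arm or the gripper's body presses on something with over 40 N, if the wrist force passes 120 N, or if a joint passes its speed limit or range.

## Working session

There is one attempt and no reset: what is moved stays moved. The work goes in short steps, Python scripts to look and compute and a tool call to move; the robot and the scene stay as the last step left them, time stands still between calls to the robot, and variables do not carry over. Pictures are saved under pics/ and viewed, and the job is handed in when it is done.

Besides the shell and the picture viewer there is one more tool, called after "Call:" by a JSON object that holds its "api" and its "payload", one argument or row to a line. servo_tool: Moves the arm, as the interface text tells. Its arguments: {"type":"object","properties":{"commands":{"type":"array"},"fingers":{"type":"number"},"grip_force":{"type":"number"}},"required":["commands"]}

```bash
mkdir -p pics
cat > h.py <<'E'
import numpy as np, cv2
from workcell import manip, viewer, job
from scipy.spatial.transform import Rotation as Ro
def cap(n,fn=None):
    s=manip.read_state(); c=viewer.capture(n); c['frame']=np.array(c['frame'])
    if n=='wrist':
        Rt=Ro.from_euler('xyz',s['eef_rot'],degrees=True).as_matrix()
        H=np.array(c['hand_eye']); Rwc=Rt@H[:3,:3]; o=Rt@H[:3,3]+np.array(s['eef_pos'])
        c['R']=Rwc.T; c['t']=-Rwc.T@o
    c['R']=np.array(c['R']);c['t']=np.array(c['t'])
    if fn: cv2.imwrite('pics/'+fn+'.png',c['frame'][:,:,::-1])
    return c
def K(c): return np.array([[c['fx'],0,c['cx']],[0,c['fy'],c['cy']],[0,0,1.]])
def ray(c,uv):
    p=cv2.undistortPoints(np.array([[uv]],float),K(c),np.array(c['dist'],float))[0,0]
    d=c['R'].T@np.array([p[0],p[1],1.]); o=-c['R'].T@c['t']; return o,d/np.linalg.norm(d)
def onz(c,uv,z):
    o,d=ray(c,uv); return o+d*(z-o[2])/d[2]
def proj(c,P):
    return cv2.projectPoints(np.array(P,float).reshape(-1,3),cv2.Rodrigues(c['R'])[0],c['t'],K(c),np.array(c['dist'],float))[0][:,0]
def tri(rs):
    A=0;b=0
    for o,d in rs:
        M=np.eye(3)-np.outer(d,d); A=A+M;b=b+M@o
    return np.linalg.solve(A,b)
E
python3 - <<'E'
from h import *
print(manip.read_state())
for n in ['side','top','wrist']:
    c=cap(n,n+'0'); print(n,-c['R'].T@c['t'],c['fx'],c['dist'])
E
```

```text
{'time': 0.0, 'qpos': array([ 7.45452177e+01,  1.51699232e+01,  9.19831878e+01,  1.02354158e-03,
        7.29784529e+01, -2.11571418e+00]), 'qvel': array([0.07034854, 0.0404278 , 0.01109995, 0.11419948, 0.05498447,
       0.02746644]), 'joint_torque': array([-1.53184115e-03, -5.15108442e+01, -3.67315543e+01, -1.52567172e-04,
        1.29704241e-02,  2.42925347e-05]), 'eef_pos': array([155.54354431, 656.05913259, 229.93482954]), 'eef_rot': array([-1.79868562e+02, -5.83439091e-03,  1.66660624e+02]), 'contact_force': array([-0.45076933,  0.10619066, -0.64919049]), 'ft_torque': array([-0.02109543,  0.00888188,  0.00215372]), 'gripper_width': 85.57121049570269}
side [ 192.23944673 -976.23195321  793.58510881] 397.3532505321532 [-0.03627749  0.          0.          0.          0.        ]
top [ 229.6877996   -34.13440774 1259.56178316] 390.7418302217803 [-0.07465638  0.          0.          0.          0.        ]
wrist [ 84.49430215 673.20731177 371.57821869] 297.1620957400585 [-0.0528059  0.         0.         0.         0.       ]
```

View pics/side0.png

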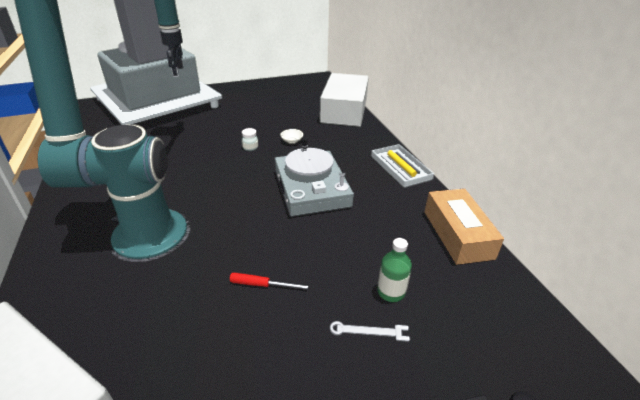

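View pics/top0.png

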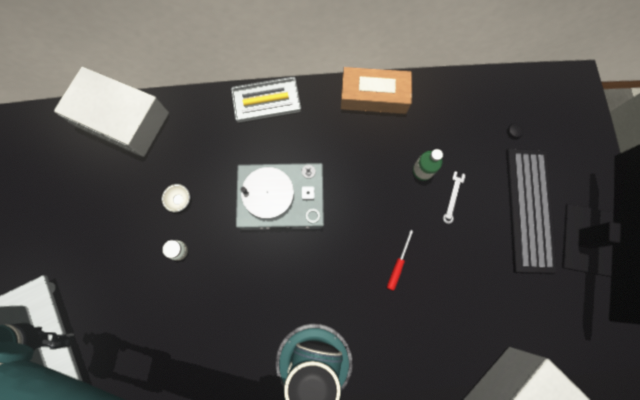

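View pics/wrist0.png

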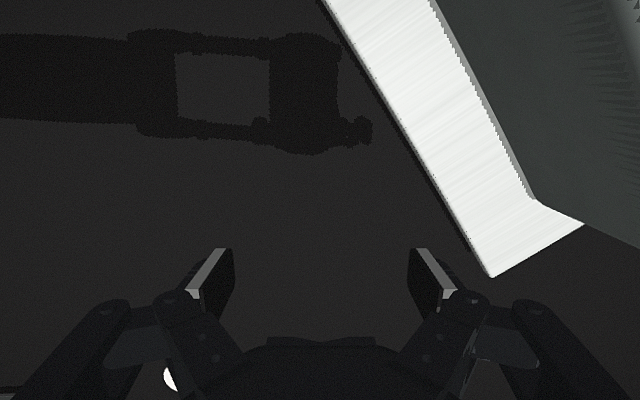

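Run:
```python
from h import *
c=cap('top'); f=c['frame']
cv2.imwrite('pics/topz.png',cv2.resize(f[150:245,220:340,::-1],None,fx=6,fy=6,interpolation=cv2.INTER_CUBIC))
s=cap('side'); 
cv2.imwrite('pics/sidez.png',cv2.resize(s['frame'][135:220,260:360,::-1],None,fx=7,fy=7,interpolation=cv2.INTER_CUBIC))
for uv,z in [((267,193),90),((307.5,193),80),((245,191),110),((237,164),60),((323,164),60),((323,228),60),((237,228),60)]: print(uv,onz(c,uv,z))
```

```text
(267, 193) [523.60767811 100.97848172  90.        ]
(307.5, 193) [515.89433924 -23.38092879  80.        ]
(245, 191) [530.28169727 165.13416956 110.        ]
(237, 164) [635.07891705 196.1320447   60.        ]
(323, 164) [612.26246544 -79.98487224  60.        ]
(323, 228) [405.69254497 -62.67664217  60.        ]
(237, 228) [427.06551746 203.60379428  60.        ]
```

View pics/topz.png

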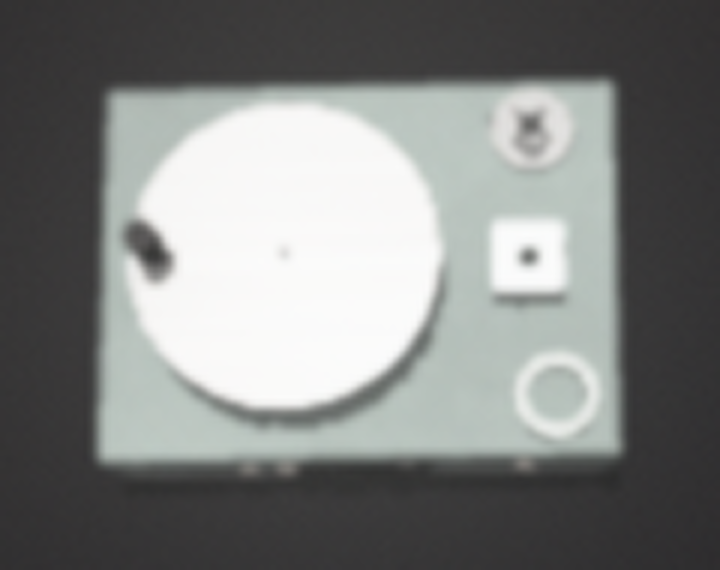

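View pics/sidez.png

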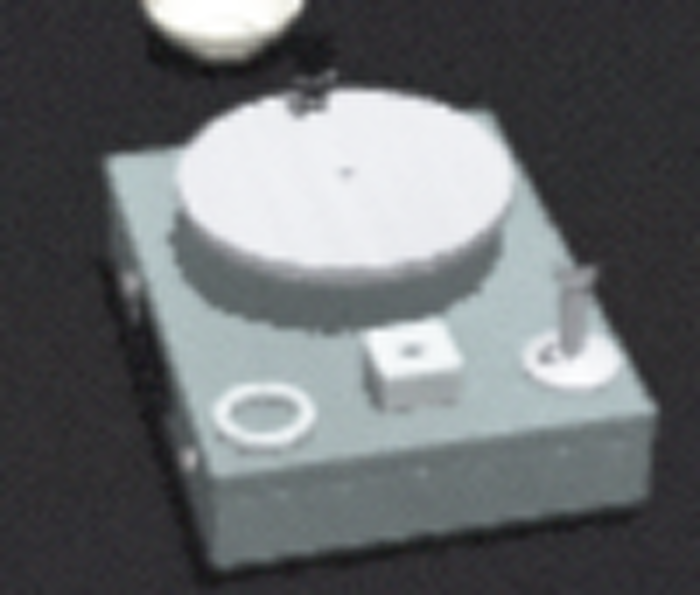

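Call:
{"api": "servo_tool", "payload": {
  "commands": [
    [[-0.142, -0.117, 0, 0, 0, 0], [-0.284, -0.234, 0, 0, 0, 0], [-0.426, -0.351, 0, 0, 0, 0], [-0.568, -0.468, 0, 0, 0, 0], [-0.568, -0.468, 0, 0, 0, 0], [-0.568, -0.468, 0, 0, 0, 0]]
  ]
}}

```text
time: 1.0
eef_pos: [379.1, 361.7, 231.4]
eef_rot: [180.0, 0.0, 166.6]
contact_force: [0.1, 0.4, 0.8]
gripper_width: 85.3
```

Call:
{"api": "servo_tool", "payload": {
  "commands": [
    [[-0.142, -0.117, 0, 0, 0, 0], [-0.284, -0.234, 0, 0, 0, -0.04], [-0.426, -0.351, 0, 0, 0, -0.0741], [-0.568, -0.468, 0, 0, 0, -0.0741], [-0.568, -0.468, 0, 0, 0, -0.0741], [-0.568, -0.468, 0, 0, 0, -0.0741], [-0.568, -0.468, 0, 0, 0, -0.0741], [-0.568, -0.468, 0, 0, 0, -0.0741]]
  ],
  "fingers": 50
}}

```text
time: 2.0
eef_pos: [600.0, 70.4, 230.9]
eef_rot: [180.0, -0.1, 179.9]
contact_force: [-0.2, 0.0, 0.1]
gripper_width: 49.9
```

Run:
```python
from h import *
c=cap('wrist','w1'); s=manip.read_state(); print(s['time'],s['eef_pos'],s['eef_rot'],s['contact_force'],s['gripper_width'])
print(-c['R'].T@c['t'],c['R'][2])
```

```text
2.05 [599.74709396  71.03763364 230.9894318 ] [ 1.79976026e+02 -5.29635541e-02 -1.79981570e+02] [-0.25215988  0.40566299 -0.29850383] 50.43792623217059
[527.1088434   70.49082702 372.47402415] [ 2.84421782e-01  1.40133224e-04 -9.58699239e-01]
```

View pics/w1.png

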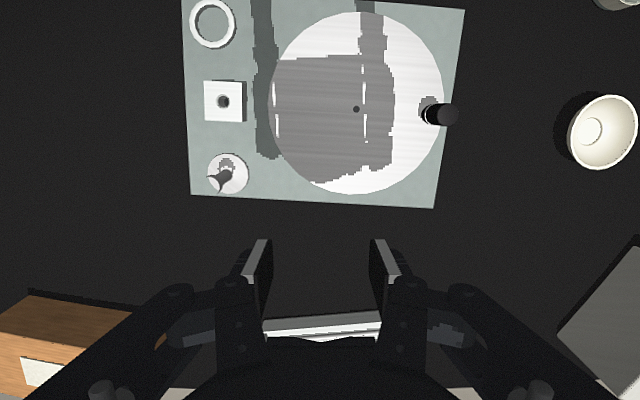

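Run:
```python
from h import *
c=cap('wrist'); f=c['frame']
z=np.hstack([cv2.resize(f[60:140,190:260,::-1],None,fx=5,fy=5,interpolation=cv2.INTER_CUBIC),cv2.resize(f[70:150,400:480,::-1],None,fx=5,fy=5,interpolation=cv2.INTER_CUBIC)])
cv2.imwrite('pics/z1.png',z)
print(onz(c,(223,101),80))
for h in (80,90,100): print(onz(c,(356,109),h))
print(onz(c,(450,115),140))
```

```text
[517.82990124 -21.2068024   80.        ]
[525.57134543 104.68155488  80.        ]
[525.61385934 103.53081481  90.        ]
[525.65637326 102.38007474 100.        ]
[529.62856181 169.98714767 140.        ]
```

View pics/z1.png

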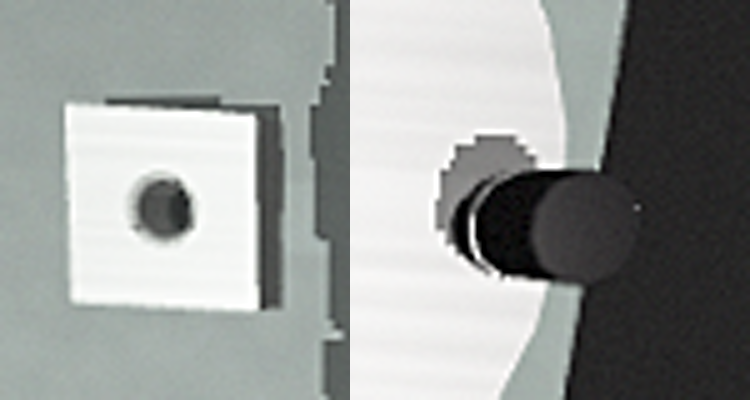

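Call:
{"api": "servo_tool", "payload": {
  "commands": [
    [[0.07, 0.09, 0, 0, 0, 0], [0.1416, 0.194, 0, 0, 0, 0], [0.1416, 0.194, 0.06, 0, 0, 0], [0.1416, 0.194, 0.12, 0, 0, 0], [0.1416, 0.194, 0.12, 0, 0, 0], [0.1416, 0.194, 0.12, 0, 0, 0]]
  ]
}}

```text
time: 2.85
eef_pos: [529.8, 168.1, 172.4]
eef_rot: [180.0, 0.1, -179.9]
contact_force: [-0.9, 0.0, 0.8]
gripper_width: 50.4
```

Run:
```python
from h import *
c=cap('wrist','w2'); s=manip.read_state(); print(s['time'],s['eef_pos'],s['eef_rot'],s['contact_force'],s['gripper_width'])
print(proj(c,[529.6,167.3,140]), proj(c,s['eef_pos']))
```

```text
2.9 [530.39601733 168.02136912 172.93536299] [ 1.79961698e+02  1.35524131e-01 -1.79961178e+02] [0.22525068 0.00923526 0.07059258] 49.86132039075754
[[319.20641242 230.03248805]] [[320.32086872 255.76544549]]
```

View pics/w2.png

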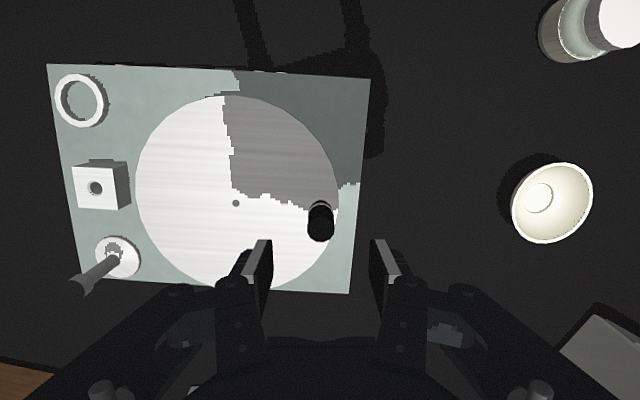

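Run:
```python
from h import *
c=cap('wrist'); f=c['frame']
z=np.hstack([cv2.resize(f[150:230,60:140,::-1],None,fx=5,fy=5,interpolation=cv2.INTER_CUBIC),cv2.resize(f[180:260,280:360,::-1],None,fx=5,fy=5,interpolation=cv2.INTER_CUBIC)])
cv2.imwrite('pics/z2.png',z)
print(onz(c,(96,188),80),onz(c,(320,230),140),onz(c,(236,203),80),onz(c,(236,203),100))
```

```text
[518.53131828 -20.84976518  80.        ] [530.4432578  167.68962324 140.        ] [531.63990847  97.82909794  80.        ] [525.2672633  103.81446341 100.        ]
```

View pics/z2.png

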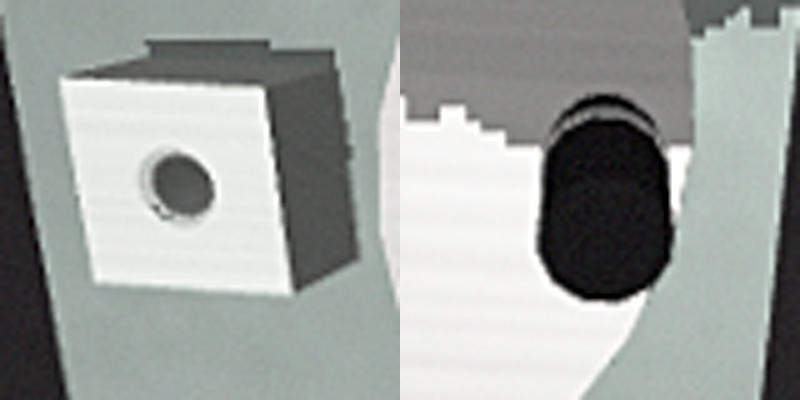

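Call:
{"api": "servo_tool", "payload": {
  "commands": [
    [[0.0022, 0.0016, 0.04, 0, 0, 0], [0.0022, 0.0016, 0.08, 0, 0, 0], [0.0022, 0.0016, 0.105, 0, 0, 0], [0.0022, 0.0016, 0.12, 0, 0, 0], [0.0022, 0.0016, 0.12, 0, 0, 0]]
  ]
}}

```text
time: 3.58
eef_pos: [528.6, 168.1, 111.2]
eef_rot: [-180.0, -0.0, 180.0]
contact_force: [-0.1, 0.5, 0.0]
gripper_width: 49.8
```

Call:
{"api": "servo_tool", "payload": {
  "commands": [
    [[0, 0, 0, 0, 0, 0], [0, 0, 0, 0, 0, 0], [0, 0, 0, 0, 0, 0], [0, 0, 0, 0, 0, 0], [0, 0, 0, 0, 0, 0], [0, 0, 0, 0, 0, 0]]
  ],
  "fingers": 10,
  "grip_force": 25
}}

```text
time: 4.32
eef_pos: [529.2, 168.3, 112.0]
eef_rot: [180.0, 0.1, -180.0]
contact_force: [-0.3, 0.2, 5.4]
gripper_width: 17.2
```

Run:
```python
from h import *
c=cap('wrist','w3'); s=manip.read_state(); print(s['time'],s['eef_pos'],s['eef_rot'],s['contact_force'],s['gripper_width'])
```

```text
4.375 [529.15970131 168.34636694 112.01185478] [ 1.79980823e+02  7.89974865e-02 -1.79997962e+02] [ 0.1286388  -0.33618021  5.97151478] 17.29329720139753
```

View pics/w3.png

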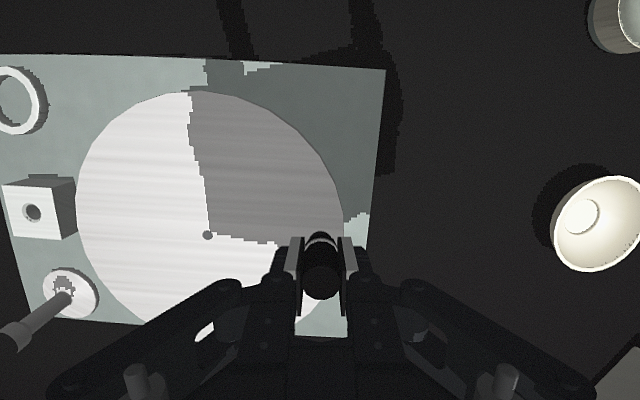

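Call:
{"api": "servo_tool", "payload": {
  "commands": [
    [[0, 0, -0.02, 0, 0, 0], [0, 0, -0.05, 0, 0, 0], [0, 0, -0.09, 0, 0, 0], [0, 0, -0.13, 0, 0, 0], [0, 0, -0.15, 0, 0, 0], [0, 0, -0.15, 0, 0, 0], [0, 0, -0.15, 0, 0, 0]]
  ]
}}

```text
time: 5.25
eef_pos: [527.9, 168.0, 185.5]
eef_rot: [-180.0, -0.1, 180.0]
contact_force: [-0.4, 0.4, -0.5]
gripper_width: 17.1
```

Run:
```python
from h import *
c=cap('wrist','w4'); s=manip.read_state(); print(s['time'],s['eef_pos'],s['eef_rot'],s['contact_force'],s['gripper_width'])
print(proj(c,s['eef_pos']),onz(c,(0,0),80))
```

```text
5.3 [527.748197   167.96691005 185.22071321] [-1.79971999e+02 -1.10711226e-01  1.79997587e+02] [-1.27835561 -0.02620853 -0.71440902] 17.22308681864882
[[320.51271582 253.81610117]] [363.91476545 -86.84377838  80.        ]
```

View pics/w4.png

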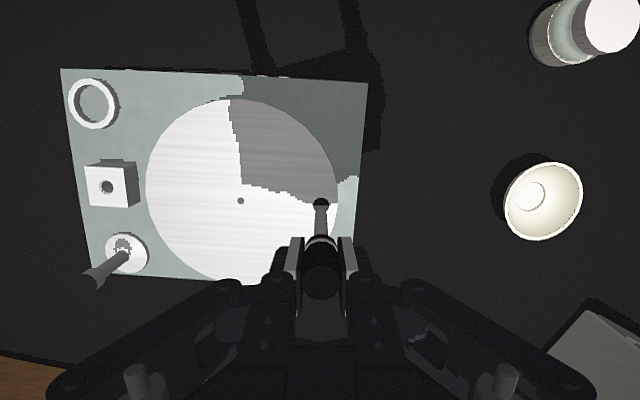

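Call:
{"api": "servo_tool", "payload": {
  "commands": [
    [[0.005, -0.1, 0, 0, 0, 0], [0.01, -0.2, 0, 0, 0, 0], [0.016, -0.3, 0, 0, 0, 0], [0.0214, -0.38, 0, 0, 0, 0], [0.0214, -0.38, 0, 0, 0, 0], [0.0214, -0.38, 0.03, 0, 0, 0], [0.0214, -0.38, 0.05, 0, 0, 0], [0.0214, -0.38, 0.05, 0, 0, 0], [0.0214, -0.38, 0.05, 0, 0, 0]]
  ]
}}

```text
time: 6.42
eef_pos: [517.8, -21.1, 161.1]
eef_rot: [180.0, -0.0, -179.9]
contact_force: [0.3, -0.6, -1.3]
gripper_width: 17.0
```

Run:
```python
from h import *
c=cap('wrist','w5'); s=manip.read_state(); print(s['time'],s['eef_pos'],s['eef_rot'],s['contact_force'],s['gripper_width'])
f=c['frame']
cv2.imwrite('pics/z5.png',cv2.resize(f[150:310,250:390,::-1],None,fx=4,fy=4,interpolation=cv2.INTER_CUBIC))
c=cap('side')
cv2.imwrite('pics/s5.png',cv2.resize(c['frame'][140:220,270:360,::-1],None,fx=7,fy=7,interpolation=cv2.INTER_CUBIC))
```

```text
6.475 [518.11588396 -21.27275445 161.43837907] [ 1.79999878e+02  1.90412297e-02 -1.79942680e+02] [0.43410577 0.30418618 0.17128966] 17.010778305404223
```

View pics/z5.png

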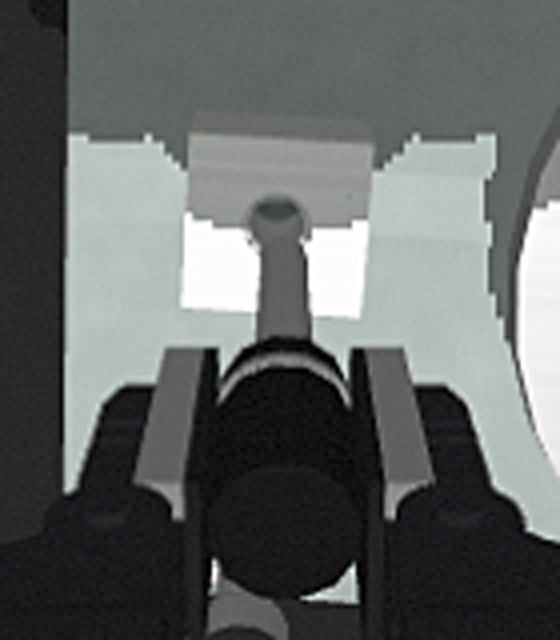

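View pics/s5.png

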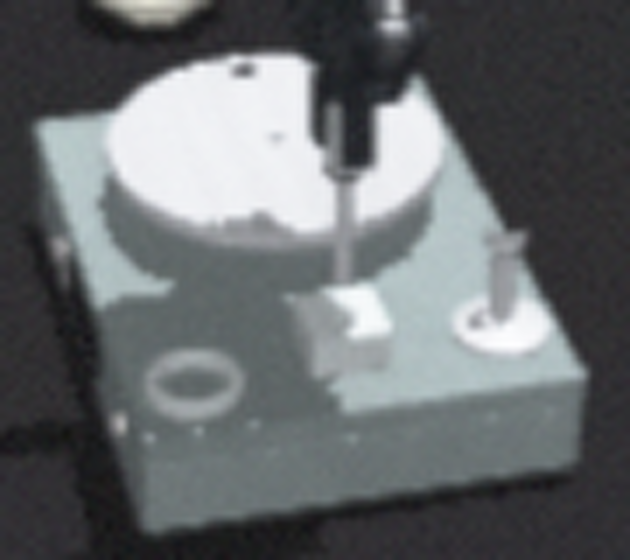

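Run:
```python
from h import *
c=cap('wrist'); p=manip.read_state()['eef_pos']; print(p)
Z=lambda x,y:((x+.5)/4-.5+250,(y+.5)/4-.5+150)
print('hole',onz(c,Z(277,214),80)-p,'top',onz(c,Z(286,531),190)-p)
for z in (96,80): print(z,(proj(c,[p[0],p[1],z])-[250,150])*4)
# shaft edges
f=cv2.cvtColor(c['frame'],cv2.COLOR_RGB2GRAY)
for v in range(198,232,4): print(v,f[v,305:336])
```

```text
[518.25310466 -21.55830014 161.77237357]
hole [ -2.41037464  -1.1887852  -81.77237357] top [-1.04825758  0.40730305 28.22762643]
96 [[281.46942634 251.16148966]]
80 [[281.53619707 224.13891095]]
198 [152 151 153 154 153 152 153 151 155 152 134 127 118 114 111 112 111 123
 140 153 153 154 153 153 152 152 154 153 153 150 153]
202 [150 146 152 148 149 152 142 128  97  86  72  63  67  72  71  72  67  65
  68  80  99 124 136 151 151 149 151 150 149 153 152]
206 [132 135 138 139 139 139 129 128  93  96 100 105 105 109 108 108 104 107
 100  95  89 125 125 137 138 135 136 138 138 136 137]
210 [253 253 253 253 254 255 255 239 168 196 148 109  95  94  97  96  96  96
  88 133 187 243 255 255 253 252 252 252 253 252 252]
214 [253 253 252 253 252 253 253 253 255 250  99  83  93  94  98  95  98  94
  94  93  81  95 255 255 253 252 252 252 252 252 252]
218 [253 253 253 253 253 253 252 254 255 248  99  85  96  95  97  96  96 102
  97  93  86  58 255 255 253 252 252 252 252 252 252]
222 [252 252 252 252 252 252 252 254 255 201  90  91  92  95  96  94  97  97
  95  94  86  66 229 255 253 251 251 251 252 251 251]
226 [237 237 238 238 237 249 250 252 255 152  85  91  98  98  96  96  97  96
  98  94  89  71 193 255 255 255 255 255 255 255 255]
230 [192 194 193 190 192 193 192 194 208  95  88  95  97  97  98  97  94  93
 100  96  93  83  89 196 192 190 190 187 185 185 187]
```

Call:
{"api": "servo_tool", "payload": {
  "commands": [
    [[0.0024, -0.002, 0.01, 0, 0, 0], [0.0024, -0.002, 0.024, 0, 0, 0], [0.0024, -0.002, 0.026, 0, 0, 0], [0.0024, -0.002, 0.026, 0, 0, 0]]
  ]
}}

```text
time: 7.08
eef_pos: [516.4, -22.9, 148.0]
eef_rot: [180.0, -0.0, 180.0]
contact_force: [0.1, 1.1, -1.3]
gripper_width: 17.1
```

Run:
```python
from h import *
c=cap('wrist'); s=manip.read_state(); print(s['time'],s['eef_pos'],s['eef_rot'],s['contact_force'],s['gripper_width'])
f=c['frame']
cv2.imwrite('pics/z6.png',cv2.resize(f[180:270,285:355,::-1],None,fx=7,fy=7,interpolation=cv2.INTER_CUBIC))
```

```text
7.125 [516.61303254 -22.87613326 148.20753633] [ 1.79999891e+02 -8.58066390e-03  1.79994267e+02] [-0.29700111 -0.14092524 -1.59598183] 17.247569680831205
```

View pics/z6.png

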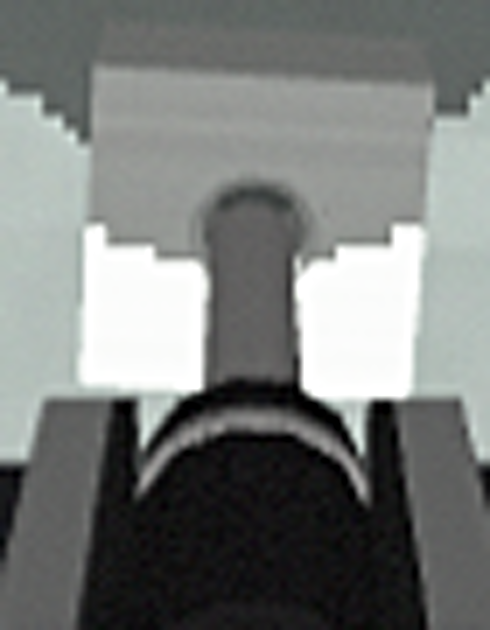

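Call:
{"api": "servo_tool", "payload": {
  "commands": [
    [[0, 0.0004, 0.006, 0, 0, 0], [0, 0.0004, 0.012, 0, 0, 0], [0, 0.0004, 0.018, 0, 0, 0], [0, 0.0004, 0.022, 0, 0, 0], [0, 0.0004, 0.022, 0, 0, 0]]
  ]
}}

```text
time: 7.75
eef_pos: [516.5, -22.6, 137.0]
eef_rot: [180.0, -0.0, -180.0]
contact_force: [-0.1, -0.7, -0.1]
gripper_width: 17.2
```

Call:
{"api": "servo_tool", "payload": {
  "commands": [
    [[0, 0, 0.01, 0, 0, 0], [0, 0, 0.02, 0, 0, 0], [0, 0, 0.03, 0, 0, 0], [0, 0, 0.038, 0, 0, 0], [0, 0, 0.044, 0, 0, 0], [0, 0, 0.044, 0, 0, 0]]
  ]
}}

```text
time: 8.5
eef_pos: [516.5, -22.6, 115.0]
eef_rot: [180.0, -0.0, -180.0]
contact_force: [0.3, 0.1, -1.0]
gripper_width: 17.3
```

Call:
{"api": "servo_tool", "payload": {
  "commands": [
    [[0, 0, 0.002, 0, 0, 0], [0, 0, 0.004, 0, 0, 0], [0, 0, 0.0056, 0, 0, 0], [0, 0, 0.0056, 0, 0, 0], [0, 0, 0.0056, 0, 0, 0]]
  ]
}}

```text
time: 9.12
eef_pos: [516.7, -22.6, 112.5]
eef_rot: [180.0, 0.0, 180.0]
contact_force: [0.1, 0.6, -1.3]
gripper_width: 16.9
```

Call:
{"api": "servo_tool", "payload": {
  "commands": [
    [[0, 0, 0.001, 0, 0, 0], [0, 0, 0.002, 0, 0, 0], [0, 0, 0.002, 0, 0, 0], [0, 0, 0.002, 0, 0, 0]]
  ]
}}

```text
time: 9.62
eef_pos: [517.1, -22.6, 112.0]
eef_rot: [-180.0, 0.1, 180.0]
contact_force: [0.4, 0.5, 4.0]
gripper_width: 17.2
```

Call:
{"api": "servo_tool", "payload": {
  "commands": [
    [[0, 0, 0, 0, 0, 0], [0, 0, 0, 0, 0, 0], [0, 0, 0, 0, 0, 0], [0, 0, 0, 0, 0, 0]]
  ],
  "fingers": 42
}}

```text
time: 10.12
eef_pos: [516.5, -22.6, 111.3]
eef_rot: [180.0, -0.0, -180.0]
contact_force: [-1.3, -0.3, 0.1]
gripper_width: 41.9
```

Call:
{"api": "servo_tool", "payload": {
  "commands": [
    [[0, 0, -0.04, 0, 0, 0], [0, 0, -0.09, 0, 0, 0], [0, 0, -0.14, 0, 0, 0], [0, 0, -0.14, 0, 0, 0], [0, 0, -0.14, 0, 0, 0]]
  ]
}}

```text
time: 10.75
eef_pos: [516.1, -22.6, 180.5]
eef_rot: [180.0, -0.1, 180.0]
contact_force: [-0.6, 0.0, 0.6]
gripper_width: 42.5
```

Run:
```python
from h import *
c=cap('wrist','w7'); s=manip.read_state(); print(s['time'],s['eef_pos'],s['eef_rot'],s['contact_force'],s['gripper_width'])
c=cap('side')
cv2.imwrite('pics/s7.png',cv2.resize(c['frame'][140:220,270:360,::-1],None,fx=7,fy=7,interpolation=cv2.INTER_CUBIC))
```

```text
10.8 [515.67309138 -22.51980574 180.01691051] [ 1.79987694e+02 -1.28224989e-01 -1.79997480e+02] [-0.53246402 -0.18146886 -0.60148038] 42.071649065068335
```

View pics/w7.png

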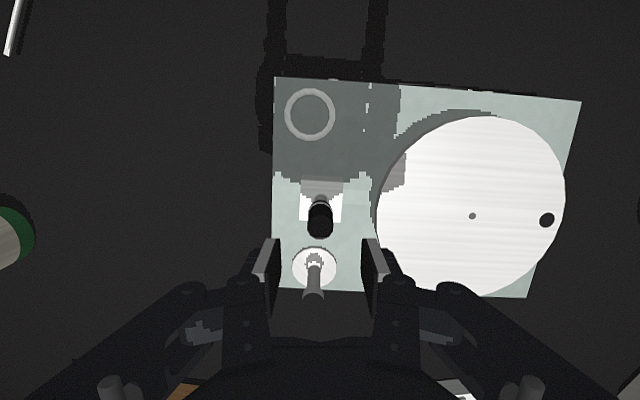

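View pics/s7.png

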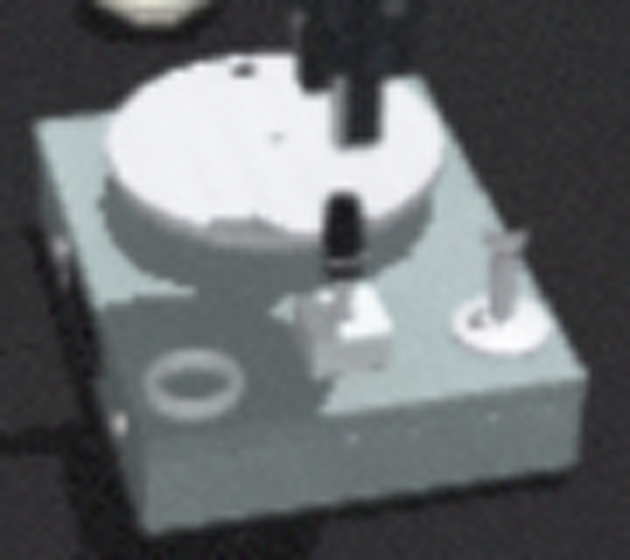

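Call:
{"api": "servo_tool", "payload": {
  "commands": [
    [[-0.03, 0.08, 0, 0, 0, 0], [-0.06, 0.16, 0, 0, 0, 0], [-0.096, 0.25, 0, 0, 0, 0], [-0.096, 0.25, 0.05, 0, 0, 0], [-0.096, 0.25, 0.1, 0, 0, 0], [-0.096, 0.25, 0.13, 0, 0, 0], [-0.096, 0.25, 0.13, 0, 0, 0], [-0.096, 0.25, 0.13, 0, 0, 0]]
  ],
  "fingers": 0,
  "grip_force": 20
}}

```text
time: 11.85
eef_pos: [565.2, 102.3, 117.1]
eef_rot: [180.0, 0.1, 180.0]
contact_force: [0.3, -1.0, 0.1]
gripper_width: -0.3
```

Run:
```python
from h import *
s=manip.read_state(); print(s['time'],s['eef_pos'],s['eef_rot'],s['contact_force'],s['gripper_width'])
c=cap('wrist','w8')
```

```text
11.85 [565.18543808 102.26133042 117.10255401] [1.79991345e+02 5.51112800e-02 1.79976991e+02] [ 0.32984496 -1.02322003  0.13916103] -0.27619663793229876
```

View pics/w8.png

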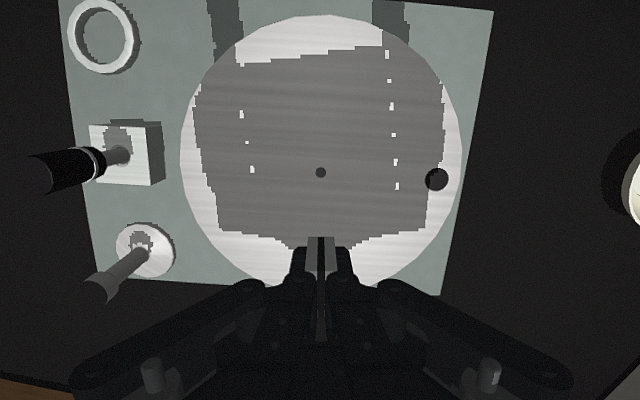

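Call:
{"api": "servo_tool", "payload": {
  "commands": [
    [[0, 0, 0.008, 0, 0, 0], [0, 0, 0.016, 0, 0, 0], [0, 0, 0.02, 0, 0, 0], [0, 0, 0.02, 0, 0, 0]]
  ]
}}

```text
time: 12.4
eef_pos: [564.4, 102.4, 106.2]
eef_rot: [-180.0, -0.0, 180.0]
contact_force: [0.6, 0.5, -0.1]
gripper_width: -0.0
```

Call:
{"api": "servo_tool", "payload": {
  "commands": [
    [[0, 0, 0.002, 0, 0, 0], [0, 0, 0.004, 0, 0, 0], [0, 0, 0.004, 0, 0, 0]]
  ]
}}

```text
time: 12.78
eef_pos: [564.6, 102.4, 104.4]
eef_rot: [-180.0, -0.0, -180.0]
contact_force: [0.1, -0.4, 1.4]
gripper_width: -0.0
```

Call:
{"api": "servo_tool", "payload": {
  "commands": [
    [[0, 0, 0.002, 0, 0, 0], [0, 0, 0.003, 0, 0, 0], [0, 0, 0.003, 0, 0, 0]]
  ]
}}

```text
time: 13.15
eef_pos: [564.6, 102.4, 102.9]
eef_rot: [-180.0, -0.0, 180.0]
contact_force: [-0.1, -0.8, 0.6]
gripper_width: -0.1
```

Call:
{"api": "servo_tool", "payload": {
  "commands": [
    [[0, 0, 0.002, 0, 0, 0], [0, 0, 0.003, 0, 0, 0], [0, 0, 0.003, 0, 0, 0]]
  ]
}}

```text
time: 13.52
eef_pos: [564.6, 102.4, 101.4]
eef_rot: [180.0, -0.0, 180.0]
contact_force: [-0.3, 0.1, 0.3]
gripper_width: 0.1
```

Call:
{"api": "servo_tool", "payload": {
  "commands": [
    [[0, 0, 0.002, 0, 0, 0], [0, 0, 0.003, 0, 0, 0], [0, 0, 0.003, 0, 0, 0]]
  ]
}}

```text
time: 13.9
eef_pos: [564.5, 102.3, 99.9]
eef_rot: [-180.0, -0.0, 180.0]
contact_force: [0.4, 0.1, -0.5]
gripper_width: -0.3
```

Call:
{"api": "servo_tool", "payload": {
  "commands": [
    [[0, 0, 0.002, 0, 0, 0], [0, 0, 0.003, 0, 0, 0], [0, 0, 0.003, 0, 0, 0]]
  ]
}}

```text
time: 14.28
eef_pos: [564.6, 102.3, 98.4]
eef_rot: [-180.0, -0.0, 180.0]
contact_force: [-0.3, 1.0, -0.5]
gripper_width: -0.1
```

Call:
{"api": "servo_tool", "payload": {
  "commands": [
    [[0, 0, 0.002, 0, 0, 0], [0, 0, 0.003, 0, 0, 0], [0, 0, 0.003, 0, 0, 0]]
  ]
}}

```text
time: 14.65
eef_pos: [564.6, 102.3, 96.9]
eef_rot: [-180.0, -0.0, 180.0]
contact_force: [-1.1, 0.9, -0.1]
gripper_width: 0.1
```

Call:
{"api": "servo_tool", "payload": {
  "commands": [
    [[0, 0, 0.002, 0, 0, 0], [0, 0, 0.003, 0, 0, 0], [0, 0, 0.003, 0, 0, 0]]
  ]
}}

```text
time: 15.02
eef_pos: [564.7, 102.4, 95.7]
eef_rot: [180.0, 0.0, -180.0]
contact_force: [-0.1, -0.4, 1.6]
gripper_width: 0.2
```

Call:
{"api": "servo_tool", "payload": {
  "commands": [
    [[0, 0, 0.001, 0, 0, 0], [0, 0, 0.001, 0, 0, 0], [0, 0, 0.001, 0, 0, 0]]
  ]
}}

```text
time: 15.4
eef_pos: [564.8, 102.4, 95.4]
eef_rot: [180.0, 0.0, -180.0]
contact_force: [-1.1, -0.7, 5.2]
gripper_width: -0.2
```

Call:
{"api": "servo_tool", "payload": {
  "commands": [
    [[0, 0, 0.0006, 0, 0, 0], [0.0012, 0.0139, 0.0006, 0, 0, 0], [0.0048, 0.0274, 0.0006, 0, 0, 0], [0.0107, 0.04, 0.0006, 0, 0, 0]]
  ]
}}

```text
time: 15.9
eef_pos: [560.5, 122.0, 95.4]
eef_rot: [-180.0, 0.2, -180.0]
contact_force: [-0.2, -1.9, 4.5]
gripper_width: 0.1
```

Run:
```python
from h import *
s=manip.read_state(); print(s['time'],s['eef_pos'],s['eef_rot'],s['contact_force'],s['ft_torque'])
c=cap('wrist','w9')
```

```text
15.9 [560.53880739 122.00322532  95.42053626] [-1.79955820e+02  1.55281379e-01 -1.79993768e+02] [-0.23317911 -1.89573194  4.45003896] [-0.41855015 -0.12862249  0.03682697]
```

View pics/w9.png

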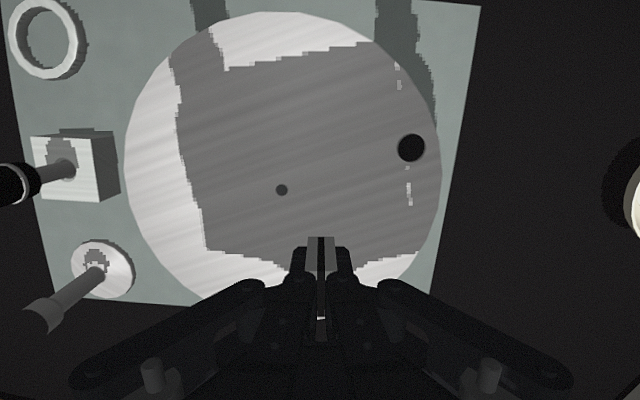

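Call:
{"api": "servo_tool", "payload": {
  "commands": [
    [[0.008, 0.0114, 0.0006, 0, 0, 0], [0.0179, 0.0213, 0.0006, 0, 0, 0], [0.0293, 0.0293, 0.0006, 0, 0, 0], [0.0419, 0.0352, 0.0006, 0, 0, 0], [0.0554, 0.0388, 0.0006, 0, 0, 0], [0.0693, 0.04, 0.0006, 0, 0, 0]]
  ]
}}

```text
time: 16.7
eef_pos: [526.1, 142.9, 95.4]
eef_rot: [180.0, 0.2, -180.0]
contact_force: [2.2, -0.5, 4.7]
gripper_width: -0.2
```

Run:
```python
from h import *
s=manip.read_state(); print(s['time'],s['eef_pos'],s['eef_rot'],s['contact_force'],s['ft_torque'])
c=cap('wrist','w10')
```

```text
16.7 [526.13219986 142.88468338  95.38088643] [ 179.95120873    0.21905869 -179.99587802] [ 2.22633213 -0.49851808  4.70091451] [-0.13276116 -0.46204417 -0.00483942]
```

View pics/w10.png

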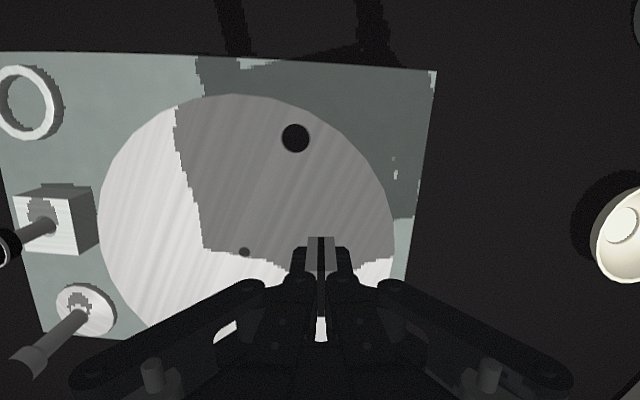

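Call:
{"api": "servo_tool", "payload": {
  "commands": [
    [[0.0139, -0.0012, 0.0008, 0, 0, 0], [0.0274, -0.0048, 0.0008, 0, 0, 0], [0.04, -0.0107, 0.0008, 0, 0, 0], [0.0514, -0.0187, 0.0008, 0, 0, 0], [0.0613, -0.0286, 0.0008, 0, 0, 0], [0.0693, -0.04, 0.0008, 0, 0, 0], [0.0752, -0.0526, 0.0008, 0, 0, 0], [0.0788, -0.0661, 0.0008, 0, 0, 0], [0.08, -0.08, 0.0008, 0, 0, 0]]
  ]
}}

```text
time: 17.88
eef_pos: [485.6, 103.5, 95.1]
eef_rot: [179.9, 0.1, 180.0]
contact_force: [0.6, 2.9, 8.1]
gripper_width: -0.2
```

Run:
```python
from h import *
s=manip.read_state(); print(s['time'],s['eef_pos'],s['eef_rot'],s['contact_force'],s['ft_torque'])
c=cap('wrist','w11')
```

```text
17.875 [485.62507899 103.48578902  95.12416084] [1.79864717e+02 1.47342407e-01 1.79975954e+02] [0.55392587 2.91393716 8.05805231] [ 0.44092474 -0.06143819  0.00989464]
```

View pics/w11.png

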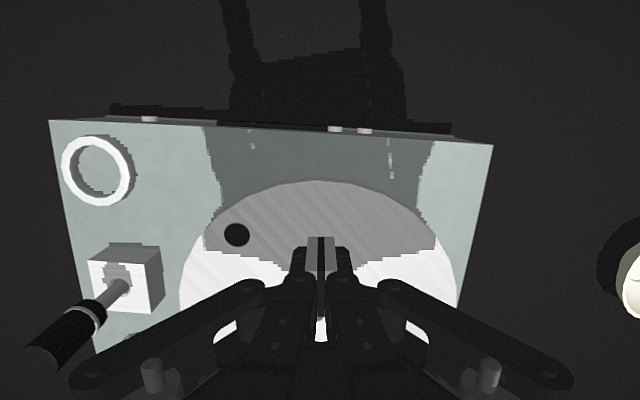

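Call:
{"api": "servo_tool", "payload": {
  "commands": [
    [[-0.0012, -0.0139, 0, 0, 0, 0], [-0.0048, -0.0274, 0, 0, 0, 0], [-0.0107, -0.04, 0, 0, 0, 0], [-0.0187, -0.0514, 0, 0, 0, 0], [-0.0286, -0.0613, 0, 0, 0, 0], [-0.04, -0.0693, 0, 0, 0, 0], [-0.0526, -0.0752, 0, 0, 0, 0], [-0.0661, -0.0788, 0, 0, 0, 0], [-0.08, -0.08, 0, 0, 0, 0]]
  ]
}}

```text
time: 19.05
eef_pos: [524.5, 62.8, 94.9]
eef_rot: [180.0, -0.0, 180.0]
contact_force: [-2.3, -0.1, 9.8]
gripper_width: -0.3
```

Run:
```python
from h import *
s=manip.read_state(); print(s['time'],s['eef_pos'],s['eef_rot'],s['contact_force'],s['ft_torque'])
c=cap('wrist','w12'); cv2.imwrite('pics/t12.png',cv2.resize(cap('top')['frame'][150:245,220:340,::-1],None,fx=6,fy=6,interpolation=cv2.INTER_CUBIC))
```

```text
19.05 [524.54687557  62.75469563  94.87127137] [ 1.79962767e+02 -3.19328424e-02  1.79990841e+02] [-2.34707821 -0.09515525  9.84699807] [3.20817406e-02 5.52250882e-01 4.12485095e-04]
```

View pics/w12.png

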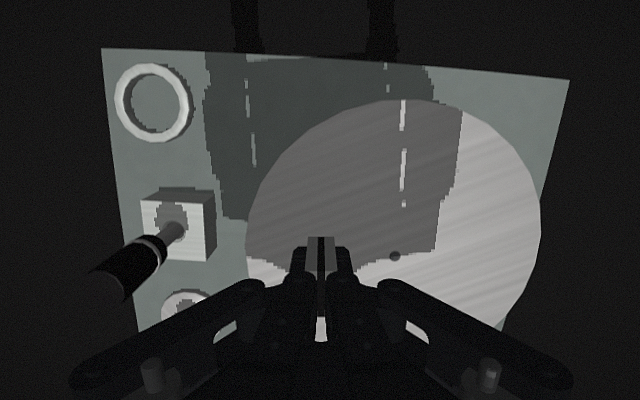

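View pics/t12.png

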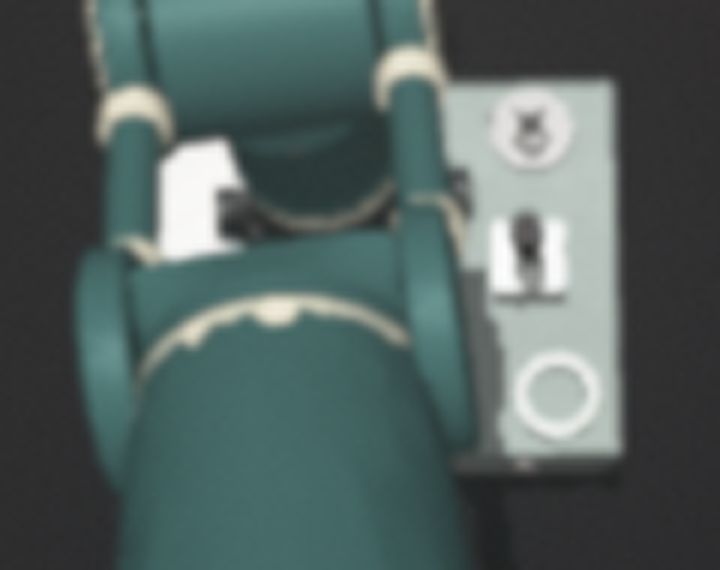

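Call:
{"api": "servo_tool", "payload": {
  "commands": [
    [[-0.0139, 0.0012, -0.0005, 0, 0, 0], [-0.0274, 0.0048, -0.0005, 0, 0, 0], [-0.04, 0.0107, -0.0005, 0, 0, 0], [-0.0514, 0.0187, -0.0005, 0, 0, 0], [-0.0613, 0.0286, -0.0005, 0, 0, 0], [-0.0693, 0.04, -0.0005, 0, 0, 0], [-0.0752, 0.0526, -0.0005, 0, 0, 0], [-0.0788, 0.0661, -0.0005, 0, 0, 0], [-0.08, 0.08, -0.0005, 0, 0, 0]]
  ]
}}

```text
time: 20.27
eef_pos: [565.4, 102.2, 95.2]
eef_rot: [-180.0, 0.1, -180.0]
contact_force: [-0.7, -2.3, 7.4]
gripper_width: 0.1
```

Run:
```python
from h import *
s=manip.read_state(); print(s['time'],s['eef_pos'],s['eef_rot'],s['contact_force'],s['ft_torque'])
c=cap('wrist','w13')
```

```text
20.275 [565.35972947 102.15572427  95.17335794] [-1.79955677e+02  8.51440040e-02 -1.79988699e+02] [-0.66345939 -2.28309542  7.43496439] [-0.55904898  0.1977028   0.03756811]
```

View pics/w13.png

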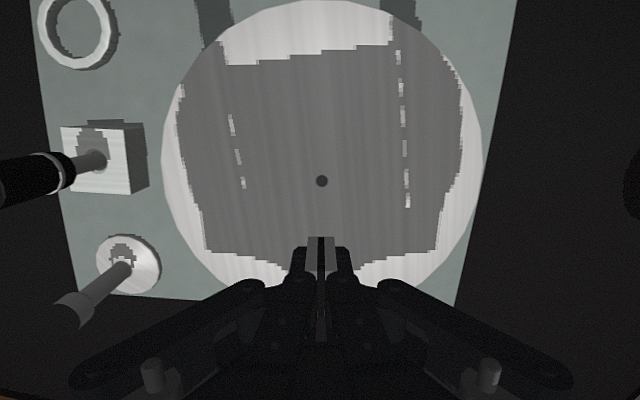

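Call:
{"api": "servo_tool", "payload": {
  "commands": [
    [[0.0012, 0.0139, 0, 0, 0, 0], [0.0048, 0.0274, 0, 0, 0, 0], [0.0107, 0.04, 0, 0, 0, 0], [0.0187, 0.0514, 0, 0, 0, 0], [0.0286, 0.0613, 0, 0, 0, 0], [0.04, 0.0693, 0, 0, 0, 0], [0.0526, 0.0752, 0, 0, 0, 0], [0.0661, 0.0788, 0, 0, 0, 0], [0.08, 0.08, 0, 0, 0, 0]]
  ]
}}

```text
time: 21.45
eef_pos: [526.2, 142.9, 95.4]
eef_rot: [179.9, 0.2, -180.0]
contact_force: [3.3, -1.5, 5.5]
gripper_width: 0.1
```

Call:
{"api": "servo_tool", "payload": {
  "commands": [
    [[0.0139, -0.0012, 0, 0, 0, 0], [0.0274, -0.0048, 0, 0, 0, 0], [0.04, -0.0107, 0, 0, 0, 0], [0.0514, -0.0187, 0, 0, 0, 0], [0.0613, -0.0286, 0, 0, 0, 0], [0.0693, -0.04, 0, 0, 0, 0], [0.0752, -0.0526, 0, 0, 0, 0], [0.0788, -0.0661, 0, 0, 0, 0], [0.08, -0.08, 0, 0, 0, 0]]
  ]
}}

```text
time: 22.58
eef_pos: [485.4, 103.4, 95.2]
eef_rot: [179.9, 0.1, 180.0]
contact_force: [0.5, 2.6, 6.9]
gripper_width: -0.2
```

Run:
```python
from h import *
s=manip.read_state(); print(s['time'],s['eef_pos'],s['eef_rot'],s['contact_force'],s['ft_torque'])
c=cap('wrist','w14')
```

```text
22.575 [485.42576669 103.43488896  95.16907483] [1.79870592e+02 1.21508821e-01 1.79977059e+02] [0.5296406  2.59515098 6.92763105] [ 0.45118599 -0.03991948  0.01784293]
```

View pics/w14.png

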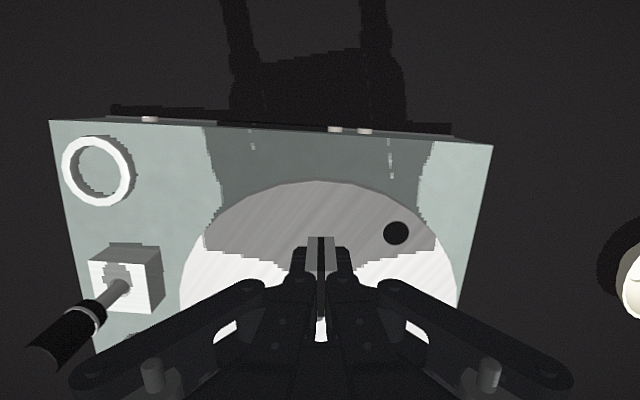

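Run:
```python
from h import *
c=cap('wrist'); h=onz(c,(396,233),95.5); d=h-[524.4,102.2,95.5]; a=np.degrees(np.arctan2(d[1],d[0])); print(h,np.hypot(*d[:2]),a,360+a-86.7)
h=onz(c,(237,235),95.5); d=h-[524.4,102.2,95.5]; print(np.hypot(*d[:2]),np.degrees(np.arctan2(d[1],d[0]))-86.7)
```

```text
[473.18947059 141.4162479   95.5       ] 64.5014141058112 142.55565457530346 415.8556545753035
66.0129570598066 -226.14600223043794
```

Call:
{"api": "servo_tool", "payload": {
  "commands": [
    [[0, 0, -0.02, 0, 0, 0], [0, 0, -0.1, 0, 0, 0], [0, 0, -0.2, 0, 0, 0], [-0.05, 0.15, -0.25, 0, 0, 0], [-0.05, 0.3, -0.25, 0, 0, 0], [-0.05, 0.4, -0.25, 0, 0, 0], [-0.05, 0.4, -0.25, 0, 0, 0], [-0.05, 0.4, -0.25, 0, 0, 0]]
  ]
}}

```text
time: 23.68
eef_pos: [508.8, 303.1, 218.4]
eef_rot: [-179.9, -0.1, -179.9]
contact_force: [0.5, -0.4, -0.7]
gripper_width: 0.2
```

Run:
```python
from h import *
s=manip.read_state(); print(s['time'],s['eef_pos'],s['contact_force'])
c=cap('wrist','w15'); a=cap('top')['frame'][150:245,220:340,::-1]
b=cap('side')['frame'][140:220,270:360,::-1]
cv2.imwrite('pics/ts.png',np.hstack([cv2.resize(a,(400,320),interpolation=cv2.INTER_CUBIC),cv2.resize(b,(360,320),interpolation=cv2.INTER_CUBIC)]))
```

```text
23.675 [508.76984795 303.05547641 218.42680397] [ 0.54381449 -0.41253119 -0.65002718]
```

View pics/ts.png

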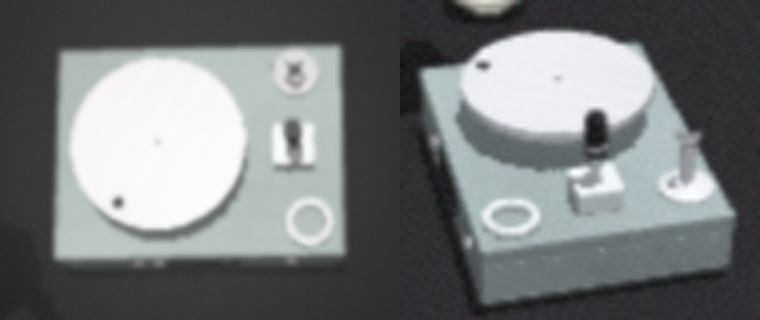

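View pics/w15.png

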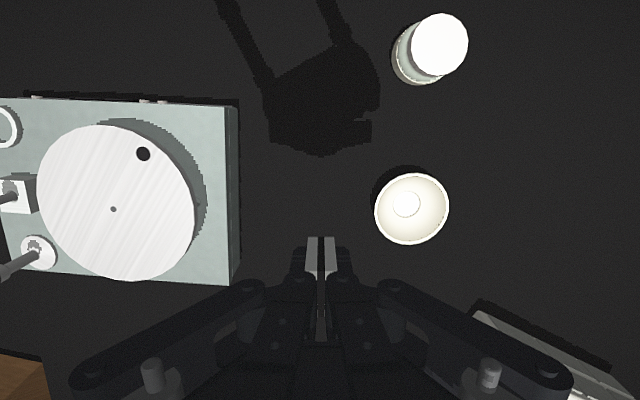

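Run:
```python
from h import *
print(job.finish_job())
```

```text
the job is handed in; nothing more can be done
None
```

The pin is parked in the boss hole and the plate has been turned more than one whole turn anticlockwise. I handed the job in at about 24 s; it gave no verdict.

- **Pin:** It bottomed in the park hole with about 4 N at the same tool height as in its original socket (TCP about 112 mm). In the wrist, side and top pictures after release it stands upright in the boss. Its depth and centring rest on that height and the pictures, not on a separate measurement.
- **Plate:** Touch found its top at about 95.7 mm. I carried it round at 40 mm radius with the closed fingertips. The vertical force read 4.5–10 N wherever I checked, at the end of each move.
- **Turn:** The tip slipped somewhat: the plate followed about 75–78 % of the tip's 540° path. From the plate hole's position I work out about 416° (7.3 rad). One of those turns was counted from the sequence of pictures, since the hole was hidden under the gripper for part of it.
- **At hand-in:** The arm was clear, with force readings below 1 N, and the plate was left with nothing touching it. The cone, ring, jar and dish looked unmoved. I did not look at the screwdriver, wrench and bottle again, but the arm worked only around the unit.

No check failed. The hole's radius measured 64.5 mm in the last reading against the given 66 mm.

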